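Tip the garlic out of the divided dish

ROBOT

A 6-joint arm with a two-finger parallel gripper is mounted at the origin on a cart in front of the work surface, level with it; the furniture and walls round the work are solid. World frame = base frame: x ahead of the robot, y to its left, z up, the work surface at z = 0. Lengths are in m, angles in degrees, forces in N, time in s.
With the tool pointing down it reaches from about 0.35 to 0.875 m from the base axis. Payload 4.2 kg.
Tool frame: the origin (TCP) lies at the very end of the fingers, on their centre line; the grasp point (between the pads) lies 19 mm behind it; z points along the fingers, y is the line along which they close (so a half turn about z gives the same grasp; the last joint's range is limited). The gripper opens to 87 mm and grips with 3 to 60 N. Pads are 19 mm wide; open, the fingers measure 117 mm over their backs; the gripper's body (75 mm by 190 mm) begins 51 mm behind the grasp point.
Start: joints at [81.337, 22.042, 0.453, 0, -68.411, -14.817], TCP at [0.249, 0.573, 0.223] pointing down, gripper open.
Joint ranges: [-179.83, 179.83], [-69.29, 118.12], [-61.27, 80.66], [-181.25, 117.63], [-171.15, -9.14], [-177.46, 177.46]. Speed limits (degrees/s): [159.86, 159.86, 180, 180, 180, 180].

INTERFACE

Orientations are given as a 3x3 rotation matrix whose columns are the frame's x, y, z axes.
In Python, from station import sense, optics, r gives the robot as it stands. The module is installed in compiled form; this text tells all that it offers.
- The arm moves only by the shell command python3 -m pendant 'ROWS' [OPENING]. ROWS is JSON, a list that holds one entry, the list of rows, each a list of 4 numbers: the shift along the tool's x, y, z normalised to -1 to 1, where 1 is 100 mm, then the turn about the tool's z normalised to -1 to 1, where 1 is 2 rad. A call has 1 to 8 rows; each row is the pose to reach, as a shift and turn from the pose commanded when the call began, along the tool's axes at that moment; what a row does not reach only later rows make up. A row lasts 1/10 s, in which the tool goes at most 50 mm and 8.59 degrees, less where a joint would pass 70% of its speed; a pose out of reach is approached as far as the arm can. A call with a number of a shift or a turn outside -1 to 1 is refused whole. A call with a gripper value outside its range is refused whole. OPENING is the closure, from 0 (fully open) to 1 (shut), set as the call begins (- or left out, the last holds). The fingers move at their own pace and stop on an object; the grip force is fixed at half the most. Time passes only in rows, so rows that repeat a pose let the fingers close. It gives the time, the measured TCP pose, the force, the opening and the grip force at its end, in the units of the state.
- sense(): the state, without advancing time (a new reading comes with each control period).
- optics.capture(name): name is "scene" or "top" or "wrist"; returns the picture (420x560x3 uint8, red, green, blue); there is no depth.
- optics.get_calibration(name): a dict with "camera_matrix" (3x3 intrinsics, pixels), "distortion" ([k1, k2, p1, p2, k3] as OpenCV has them; the pictures are not rectified), "camera_from_world" (4x4, takes a point from world to camera coordinates). Camera axes: x right, y down, z forward; pixel columns grow to the right and rows downward; lengths in m; the calibration is good to about 2 mm. A picture is of the moment at which its call begins: read the wrist's pose just before it. get_calibration takes no time and is no camera call; for the wrist camera it gives the pose at the moment of the call.
- r.finish_job(): hands the job in; it is judged then, once.
The state is a dict: "time_s": time; "joints": joint angles; "joint_velocities": joint speeds; "effort": joint torques, N m; "tcp_pos": TCP position; "ee_rot": TCP orientation; "wrist_force": force on the tool from outside, world axes, zero at the start; "moment": the same for the moment, N m; "gripper_width": opening from 0.0 (shut) to 1.0 (fully open); "gripper_force": force on a finger pad.
Only numpy, scipy, OpenCV 4.12 (cv2) and the standard library are available. Lean on these libraries where they do the work, as an engineer would, in place of code of your own. Each camera call takes 0.05 s, during which the arm holds its last target. There are 200 camera calls.

TASK

Lift the blue two-section dish by its wooden handle and tip it over the open enamel pot on the hob so that only the garlic drops into the pot and the lemon stays in the dish. Then stand the dish upright on the worktop or hob again with the lemon in it and let go. Do not touch the garlic or the lemon with the gripper, and leave the pot where it stands.

Things in the scene. Friction and masses are not known exactly. Their poses are not given: they have to be found in the camera images.
- dish: Blue dish on the worktop (z = -0.005), loose, 0.35 kg, 110 (its x) x 200 (its y) mm. Origin: centre of underside, z up. A divider along x at y = 0, 65 mm high, parts a +y and a -y section. Floor 6 mm thick, side walls (x = +-55) 40 mm high; each y end (+-100) is a round lip 2.5 mm above the floor. Over the divider a wooden bar: 90 mm along x, 16 mm thick along y, 88 to 118 mm above the underside.
- garlic: Pale garlic bulb, 60 mm wide, 59 mm high, 0.06 kg, loose in one of the dish's two sections. Origin: centre of its underside as it first stands. It goes out over the lip at its end of the dish once that end is tipped down 25 to 45 degrees.
- lemon: Yellow lemon, 78 x 55 x 56 mm, 0.1 kg, loose in the dish's other section. Origin: centre of its underside as it first lies. When the garlic's end is tipped down it leans on the divider and stays, up to 60 degrees at least.
- pot_mouth (a point): Centre of the mouth, at rim height (z = 0.128), of an open cream enamel pot: rim 225 mm across outside, at least 170 mm clear inside, floor 3 mm above the hob (z = 0), 1 kg, loose. z up; y along its one long handle, which juts out 227 mm from the centre, 85 to 111 mm high. A fixed steel pot with basket, 240 mm across, 135 mm high, stands at x 0.66, y 0 between it and the dish: keep clear.

How it is judged:
By the outcome, as a careful person would: the job done as asked, in the order asked, and still so for the second after the job is handed in, with the robot touching nothing.
It also fails if it takes over 64 s, if anything falls off the work surface, if the arm or the gripper's body presses on something with over 40 N, if the wrist force passes 120 N, or if a joint passes its speed limit or range.

## Working session

There is one attempt and no reset: what is moved stays moved. The work goes in short steps, Python scripts to look and compute and a shell command to move; the robot and the scene stay as the last step left them, time stands still between calls to the robot, and variables do not carry over. Pictures are saved under pics/ and viewed, at most 10 in all, crops included, and the job is handed in when it is done.

```bash
mkdir -p pics
python3 - <<'E'
from station import sense, optics
import cv2,numpy as np
a=optics.capture("scene");b=optics.capture("top")
cv2.imwrite("pics/scene.png",a[...,::-1]);cv2.imwrite("pics/top.png",b[...,::-1])
s=sense();print(s)
for n in("scene","top"):print(optics.get_calibration(n))
E
```

```text
{'time_s': 0.1, 'joints': array([ 8.13378648e+01,  2.20865524e+01,  3.87941991e-01, -2.46056923e-02,
       -6.84127715e+01, -1.48166835e+01]), 'joint_velocities': array([0.04149353, 0.00164847, 0.19051692, 0.08930518, 0.02836386,
       0.09655192]), 'effort': array([-5.22723476e-04, -3.91686451e+01,  1.87935501e+01,  4.23192725e+00,
        1.34643549e-02, -7.40564269e-05]), 'tcp_pos': array([0.24877758, 0.57276238, 0.22157105]), 'ee_rot': array([[ 9.17144345e-01, -3.98554610e-01, -6.87546356e-04],
       [-3.98555187e-01, -9.17142463e-01, -1.86163274e-03],
       [ 1.11384353e-04,  1.98141111e-03, -9.99998031e-01]]), 'wrist_force': array([-0.14266275,  0.21317098, -0.13363989]), 'moment': array([-0.01922386,  0.02954545, -0.04497881]), 'gripper_force': 0.0, 'gripper_width': 1.0007183754610922}
{'camera_matrix': array([[438.3539017 ,   0.        , 269.50614703],
       [  0.        , 438.3539017 , 211.43651751],
       [  0.        ,   0.        ,   1.        ]]), 'distortion': array([-0.13082258,  0.        ,  0.        ,  0.        ,  0.        ]), 'camera_from_world': array([[ 0.75205494, -0.65901947, -0.01032962, -0.39750123],
       [-0.51720212, -0.5803572 , -0.62903695,  0.30041808],
       [ 0.40855274,  0.47841285, -0.77730677,  1.04076762],
       [ 0.        ,  0.        ,  0.        ,  1.        ]])}
{'camera_matrix': array([[422.2295612 ,   0.        , 278.78155355],
       [  0.        , 422.2295612 , 211.66245949],
       [  0.        ,   0.        ,   1.        ]]), 'distortion': array([-0.08437277,  0.        ,  0.        ,  0.        ,  0.        ]), 'camera_from_world': array([[-0.02314585, -0.99933295,  0.0282475 , -0.04304544],
       [-0.99820445,  0.02153985, -0.05589193,  0.47539639],
       [ 0.0552462 , -0.02949045, -0.99803716,  1.15515606],
       [ 0.        ,  0.        ,  0.        ,  1.        ]])}
```

View pics/scene.png

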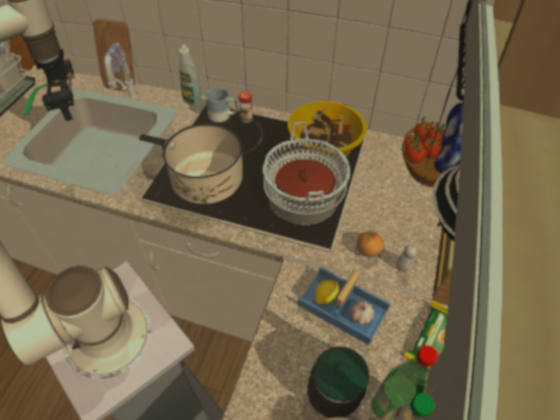

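View pics/top.png

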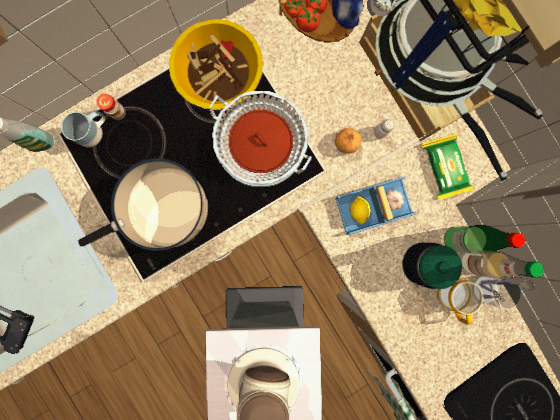

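The top picture shows the dish around (375,204): lemon at (360,208), wooden bar around (381,201) and garlic at (393,199). The pot's mouth is near (160,203), with its handle pointing left to (80,240). The steel basket is at (260,138). I'll enlarge the dish and the pot.

Run:
```python
import cv2,numpy as np
b=cv2.imread("pics/top.png")
d=cv2.resize(b[170:240,325:425],None,fx=4,fy=4,interpolation=cv2.INTER_CUBIC)
p=cv2.resize(b[145:265,70:220],None,fx=4,fy=4,interpolation=cv2.INTER_CUBIC)
a=cv2.imread("pics/scene.png")
e=cv2.resize(a[260:345,290:400],None,fx=5,fy=5,interpolation=cv2.INTER_CUBIC)
def grid(im,x0,y0,f):
    for x in range(0,im.shape[1]//f,10):cv2.putText(im,str(x0+x),(x*f,8),0,.3,(0,0,255));cv2.line(im,(x*f,10),(x*f,16),(0,0,255))
    for y in range(0,im.shape[0]//f,10):cv2.putText(im,str(y0+y),(0,y*f+3),0,.3,(0,0,255))
grid(d,325,170,4);grid(p,70,145,4);grid(e,290,260,5)
cv2.imwrite("pics/p.png",p)
c=np.zeros((425,960,3),np.uint8);c[:280,:400]=d;c[:425,405:955]=e
cv2.imwrite("pics/d.png",cv2.resize(c,(800,354)))
```

```text
(no output)
```

View pics/d.png

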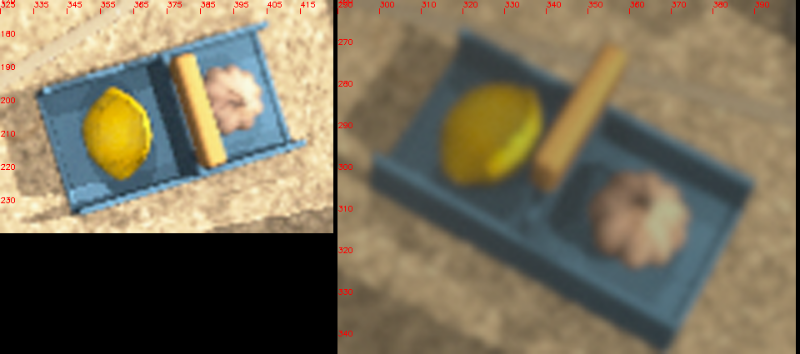

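View pics/p.png

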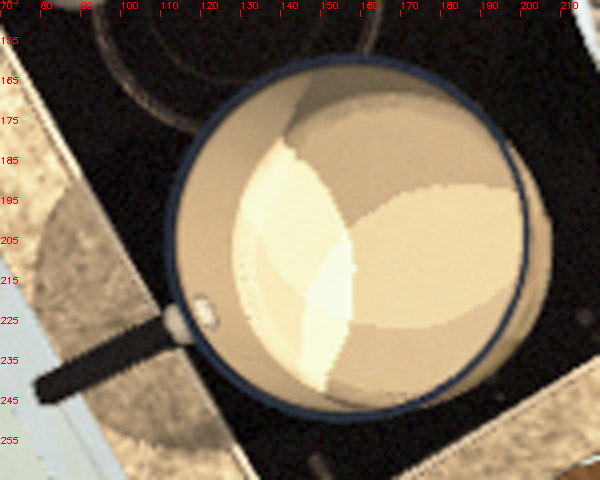

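The dish's wall-top corners in the top picture are about (336.4,197.6), (403.9,177.2), (415,212.9) and (347.8,233.6). The bar's top centre is near (384.7,203). The pot's rim spans x 111.8–202 and y 158.8–250.3, and the handle tip is near (81,242.5).

```bash
cat > h.py <<'E'
import numpy as np,cv2
from station import optics,sense
def back(name,px,z,cal=None):
    c=cal or optics.get_calibration(name);T=c["camera_from_world"]
    u=cv2.undistortPoints(np.array(px,float).reshape(-1,1,2),c["camera_matrix"],c["distortion"]).reshape(-1,2)
    d=np.c_[u,np.ones(len(u))]@T[:3,:3];o=-T[:3,:3].T@T[:3,3]
    return o+d*((z-o[2])/d[:,2])[:,None]
def proj(name,P,cal=None):
    c=cal or optics.get_calibration(name);T=c["camera_from_world"]
    return cv2.projectPoints(np.array(P,float),cv2.Rodrigues(T[:3,:3])[0],T[:3,3],c["camera_matrix"],c["distortion"])[0].reshape(-1,2)
E
python3 - <<'E'
from h import *
np.set_printoptions(precision=4,suppress=True)
C=back("top",[(336.4,197.6),(403.9,177.2),(415,212.9),(347.8,233.6)],.035);print(C,C.mean(0))
print(np.linalg.norm(C-np.roll(C,1,0),axis=1)); g=(C[1]+C[2]-C[0]-C[3]);print("garlic dir",np.degrees(np.arctan2(g[1],g[0])))
B=back("top",[(376.6,187.1),(383.5,185.9),(392.5,218.9),(385.9,220.1)],.113);print("bar",B.mean(0),B[2]+B[3]-B[0]-B[1])
print("scene bar",back("scene",[(353.5,271.5),(341,299)],.113))
R=back("top",[(111.8,204.5),(202,204.5),(157,158.75),(157,250.3)],.128);print(R,R.mean(0))
print("handle",back("top",[(81,242.5)],.098))
print(sense()["ee_rot"])
E
```

```text
[[ 0.5083 -0.2118  0.035 ]
 [ 0.5615 -0.4028  0.035 ]
 [ 0.4616 -0.4301  0.035 ]
 [ 0.4091 -0.2401  0.035 ]] [ 0.4851 -0.3212  0.035 ]
[0.1032 0.1983 0.1036 0.1971]
garlic dir -74.5032015666113
bar [ 0.4853 -0.3232  0.113 ] [-0.1709 -0.0414  0.    ]
scene bar [[ 0.5196 -0.3098  0.113 ]
 [ 0.4454 -0.3395  0.113 ]]
[[0.495  0.3679 0.128 ]
 [0.49   0.1409 0.128 ]
 [0.6079 0.2531 0.128 ]
 [0.3784 0.2546 0.128 ]] [0.4928 0.2541 0.128 ]
handle [[0.4011 0.4601 0.098 ]]
[[ 0.9171 -0.3986 -0.0007]
 [-0.3986 -0.9171 -0.0019]
 [ 0.0001  0.002  -1.    ]]
```

```bash
python3 -m pendant '[[[0,0,-1,0],[0,0,-1,0],[0,0,-1,0]]]' 0
for i in 1 2 3 4 5 6 7 8; do python3 -m pendant '[[[0.72,0.91,0,0],[0.72,0.91,0,0],[0.72,0.91,0,0]]]' | tail -c 300; done
for i in 1 2 3; do python3 -m pendant '[[[0,0,0,0.41],[0,0,0,0.41],[0,0,0,0.41],[0,0,0,0.41],[0,0,0,0.41],[0,0,0,0.41]]]' | tail -c 300; done
python3 - <<'E'
from h import *
s=sense();print(s["time_s"],s["joints"],s["tcp_pos"],s["ee_rot"])
w=optics.capture("wrist");cv2.imwrite("pics/w1.png",w[...,::-1])
Y=s["ee_rot"][:,1];print("yaw y",np.degrees(np.arctan2(Y[1],Y[0])))
print(s["ee_rot"].T@(np.array([.485,-.322,.30])-s["tcp_pos"]))
c=optics.get_calibration("wrist");print(proj("wrist",[[.485,-.322,.113]],c))
a=np.radians(15);ax=np.array([np.cos(a),np.sin(a),0]);print(proj("wrist",[np.array([.485,-.322,.113])+ax*.045,np.array([.485,-.322,.113])-ax*.045],c))
E
```

```text
time_s: 0.4
tcp_pos: [0.2505, 0.5759, 0.331]
ee_rot: [[0.917, -0.398, 0.006], [-0.398, -0.917, 0.014], [-0.0, -0.015, -1.0]]
wrist_force: [-1.1, 0.3, 0.1]
gripper_width: 1.001
gripper_force: 0.0
time_s: 0.7
tcp_pos: [0.2792, 0.4575, 0.3228]
ee_rot: [[0.917, -0.4, -0.0], [-0.4, -0.917, -0.001], [-0.0, 0.001, -1.0]]
wrist_force: [0.2, 0.9, 0.8]
gripper_width: 1.0
gripper_force: 0.0
time_s: 1.0
tcp_pos: [0.3088, 0.3457, 0.3228]
ee_rot: [[0.916, -0.4, -0.0], [-0.4, -0.916, 0.0], [-0.0, -0.0, -1.0]]
wrist_force: [0.1, 0.3, 1.1]
gripper_width: 0.992
gripper_force: 0.0
time_s: 1.3
tcp_pos: [0.3385, 0.2341, 0.3227]
ee_rot: [[0.916, -0.4, 0.0], [-0.4, -0.916, 0.0], [0.0, -0.0, -1.0]]
wrist_force: [0.2, 0.3, -0.4]
gripper_width: 0.999
gripper_force: 0.0
time_s: 1.6
tcp_pos: [0.3684, 0.1222, 0.3226]
ee_rot: [[0.916, -0.401, 0.0], [-0.401, -0.916, 0.0], [0.0, -0.0, -1.0]]
wrist_force: [0.6, 0.2, -0.4]
gripper_width: 1.002
gripper_force: 0.0
time_s: 1.9
tcp_pos: [0.3985, 0.0099, 0.3224]
ee_rot: [[0.916, -0.402, 0.0], [-0.402, -0.916, -0.0], [0.0, 0.0, -1.0]]
wrist_force: [0.4, -0.0, -0.7]
gripper
[... 939 characters left out ...]
rist_force: [0.0, 0.7, -0.6]
gripper_width: 1.0
gripper_force: 0.0
time_s: 4.6
tcp_pos: [0.4878, -0.3233, 0.3221]
ee_rot: [[-0.964, -0.265, -0.0], [-0.265, 0.964, 0.0], [0.0, 0.0, -1.0]]
wrist_force: [0.1, -0.3, 0.2]
gripper_width: 0.997
gripper_force: 0.0
4.6 [-1.77046560e+01  1.52314915e+01  4.71039560e+00 -2.19440015e-02
 -7.94974799e+01 -5.69255104e+01] [ 0.48778068 -0.32333814  0.32211455] [[-9.64253598e-01 -2.64981058e-01 -1.94318951e-04]
 [-2.64981121e-01  9.64253492e-01  4.57333952e-04]
 [ 6.61878923e-05  4.92476762e-04 -9.99999877e-01]]
yaw y 105.36582919857216
[0.00232524 0.00201624 0.0221157 ]
[[288.94230752 181.69677972]]
[[288.67450918 223.30138122]
 [289.2265102  137.19983851]]
```

View pics/w1.png

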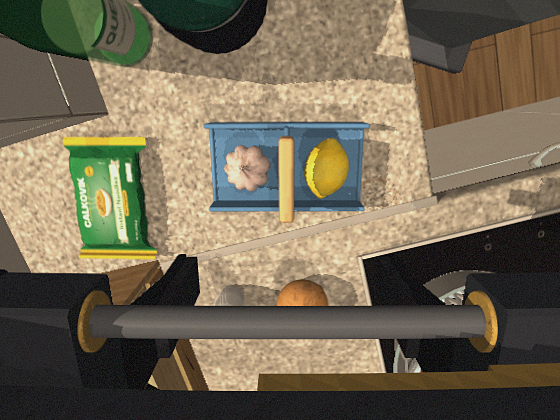

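The wrist view shows the dish square to the fingers, with the bar from (287,137) to (287,222). That agrees with the prediction to about 1 mm. The garlic is on the tool's −y side and the lemon on +y. I'm going down to grasp the bar's upper 18 mm.

```bash
(python3 -m pendant '[[[0.02,0.01,0.5,0],[0.02,0.01,1,0],[0.02,0.01,1,0]]]' 0
python3 -m pendant '[[[0,0,0.4,0],[0,0,0.8,0],[0,0,1,0]]]'
python3 -m pendant '[[[0,0,0.15,0],[0,0,0.27,0],[0,0,0.27,0]]]'
python3 -m pendant '[[[0,0,0,0],[0,0,0,0],[0,0,0,0],[0,0,0,0],[0,0,0,0],[0,0,0,0],[0,0,0,0],[0,0,0,0]]]' 1
python3 -m pendant '[[[0,0,0,0],[0,0,0,0],[0,0,0,0],[0,0,0,0]]]'
python3 -m pendant '[[[0,0,-0.1,0],[0,0,-0.2,0],[0,0,-0.3,0],[0,0,-0.3,0],[0,0,-0.3,0]]]') | grep -v ee_rot
python3 -c "
from h import *
cv2.imwrite('pics/w2.png',optics.capture('wrist')[...,::-1])"
```

```text
time_s: 4.95
tcp_pos: [0.4807, -0.3207, 0.2148]
wrist_force: [0.0, -0.8, -1.0]
gripper_width: 1.001
gripper_force: 0.0
time_s: 5.25
tcp_pos: [0.4854, -0.3233, 0.1219]
wrist_force: [0.4, -0.2, -0.1]
gripper_width: 0.995
gripper_force: 0.0
time_s: 5.55
tcp_pos: [0.4856, -0.3236, 0.0955]
wrist_force: [0.0, -0.0, -0.5]
gripper_width: 0.997
gripper_force: 0.0
time_s: 6.35
tcp_pos: [0.485, -0.3235, 0.0955]
wrist_force: [-0.1, 0.0, -0.1]
gripper_width: 0.354
gripper_force: 0.0
time_s: 6.75
tcp_pos: [0.4852, -0.3238, 0.0956]
wrist_force: [0.1, -1.7, -0.6]
gripper_width: 0.184
gripper_force: 30.0
time_s: 7.25
tcp_pos: [0.485, -0.3233, 0.1259]
wrist_force: [-0.4, 0.9, -5.9]
gripper_width: 0.181
gripper_force: 30.0
```

View pics/w2.png

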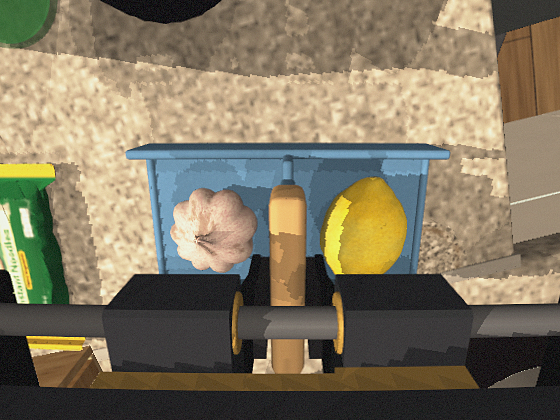

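The dish is lifted level on the bar, with both foods still in their sections. Since the tool can't be tilted, I'll carry the dish over and set its lemon-side underside on the pot's near rim. Then I'll swing the bar inward and down about that contact.

```bash
(for i in 1 2 3; do python3 -m pendant '[[[0,0,-0.13,0],[0,0,-0.26,0],[0,0,-0.39,0],[0,0,-0.52,0],[0,0,-0.65,0],[0,0,-0.78,0]]]'; done
python3 -m pendant '[[[0,0.05,0,0],[0,0.15,0,0],[0,0.28,0,0],[0,0.41,0,0],[0,0.54,0,0],[0,0.67,0,0],[0,0.8,0,0]]]'
python3 -m pendant '[[[0,0.13,0,0],[0,0.26,0,0],[0,0.39,0,0],[0,0.52,0,0],[0,0.65,0,0],[0,0.78,0,0]]]'
python3 -m pendant '[[[0,0.13,0,0],[0,0.26,0,0],[0,0.39,0,0],[0,0.52,0,0],[0,0.63,0,0],[0,0.71,0,0],[0,0.74,0,0],[0,0.74,0,0]]]'
python3 -m pendant '[[[0,0,0,-0.02],[0,0,0,-0.06],[0,0,0,-0.1],[0,0,0,-0.14],[0,0,0,-0.18],[0,0,0,-0.22],[0,0,0,-0.26],[0,0,0,-0.3]]]'
python3 -m pendant '[[[0,0,0,-0.04],[0,0,0,-0.08],[0,0,0,-0.12],[0,0,0,-0.16],[0,0,0,-0.2],[0,0,0,-0.24],[0,0,0,-0.28],[0,0,0,-0.3]]]'
python3 -m pendant '[[[0,0,0,-0.04],[0,0,0,-0.08],[0,0,0,-0.12],[0,0,0,-0.15],[0,0,0,-0.17],[0,0,0,-0.18],[0,0,0,-0.185],[0,0,0,-0.185]]]') | grep -E "time|pos|wrist"
python3 - <<'E'
from h import *
s=sense();print(s["time_s"],s["joints"],s["tcp_pos"],s["ee_rot"])
a=np.radians(15);u=np.array([np.cos(a),np.sin(a),0])
t=np.array([.493,.254,.27])-.03*u
print(t,s["ee_rot"].T@(t-s["tcp_pos"]))
E
```

```text
time_s: 7.9
tcp_pos: [0.485, -0.3235, 0.205]
wrist_force: [-0.2, 0.2, -5.1]
time_s: 8.5
tcp_pos: [0.485, -0.3235, 0.2826]
wrist_force: [0.1, 0.2, -5.2]
time_s: 9.1
tcp_pos: [0.485, -0.3235, 0.3606]
wrist_force: [0.4, 0.0, -6.0]
time_s: 9.8
tcp_pos: [0.4631, -0.2452, 0.3596]
wrist_force: [-0.1, -0.1, -5.2]
time_s: 10.4
tcp_pos: [0.4423, -0.1703, 0.3596]
wrist_force: [0.4, -0.8, -4.9]
time_s: 11.2
tcp_pos: [0.4227, -0.0998, 0.3597]
wrist_force: [0.5, -0.1, -4.7]
time_s: 12.0
tcp_pos: [0.4229, -0.1005, 0.3595]
wrist_force: [0.5, -0.3, -5.5]
time_s: 12.8
tcp_pos: [0.423, -0.1005, 0.3595]
wrist_force: [0.4, -0.3, -5.7]
time_s: 13.6
tcp_pos: [0.4228, -0.1002, 0.3595]
wrist_force: [0.0, -0.1, -5.5]
13.6 [ 8.24644682e+00 -1.36792514e+00 -9.46007254e+00  6.18904797e-03
 -8.19123012e+01  7.24569137e+00] [ 0.42283997 -0.10022056  0.3595192 ] [[ 2.67120801e-01 -9.63663050e-01 -6.14991659e-05]
 [-9.63663047e-01 -2.67120793e-01 -1.16975286e-04]
 [ 9.62970549e-05  9.05110058e-05 -9.99999991e-01]]
[0.46402223 0.24623543 0.27      ] [-0.32287482 -0.13223952  0.08947613]
```

```bash
(python3 -m pendant '[[[-0.05,-0.02,0,0],[-0.15,-0.06,0,0],[-0.28,-0.12,0,0],[-0.41,-0.17,0,0],[-0.54,-0.22,0,0],[-0.67,-0.28,0,0],[-0.8,-0.33,0,0]]]'
for i in 1 2; do python3 -m pendant '[[[-0.13,-0.055,0,0],[-0.26,-0.11,0,0],[-0.39,-0.16,0,0],[-0.52,-0.21,0,0],[-0.65,-0.27,0,0],[-0.8,-0.33,0,0]]]'; done
python3 -m pendant '[[[-0.13,-0.055,0,0],[-0.26,-0.11,0,0],[-0.39,-0.16,0,0],[-0.52,-0.21,0,0],[-0.65,-0.27,0,0],[-0.75,-0.31,0,0],[-0.81,-0.33,0,0],[-0.83,-0.33,0,0]]]'
python3 -m pendant '[[[0,0,0.08,0],[0,0,0.2,0],[0,0,0.35,0],[0,0,0.5,0],[0,0,0.65,0],[0,0,0.8,0],[0,0,0.88,0],[0,0,0.9,0]]]') | grep -E "time|pos|wrist"
python3 - <<'E'
from h import *
s=sense();print(s["tcp_pos"],s["gripper_width"])
w=optics.capture("scene");t=optics.capture("top")
cv2.imwrite("pics/c3.png",np.hstack([cv2.resize(w[90:250,100:300],None,fx=2,fy=2),cv2.resize(t[130:290,70:270],None,fx=2,fy=2)])[...,::-1])
E
```

```text
time_s: 14.3
tcp_pos: [0.4332, -0.0127, 0.3596]
wrist_force: [0.7, -0.1, -5.1]
time_s: 14.9
tcp_pos: [0.4436, 0.0729, 0.3596]
wrist_force: [-0.2, 0.2, -5.2]
time_s: 15.5
tcp_pos: [0.4541, 0.1588, 0.3596]
wrist_force: [0.0, -0.7, -5.1]
time_s: 16.3
tcp_pos: [0.4635, 0.2472, 0.3593]
wrist_force: [0.1, 0.3, -5.4]
time_s: 17.1
tcp_pos: [0.4628, 0.2456, 0.268]
wrist_force: [-0.4, -0.2, -5.4]
[0.46280265 0.24556011 0.26795933] 0.17910713387855148
```

View pics/c3.png

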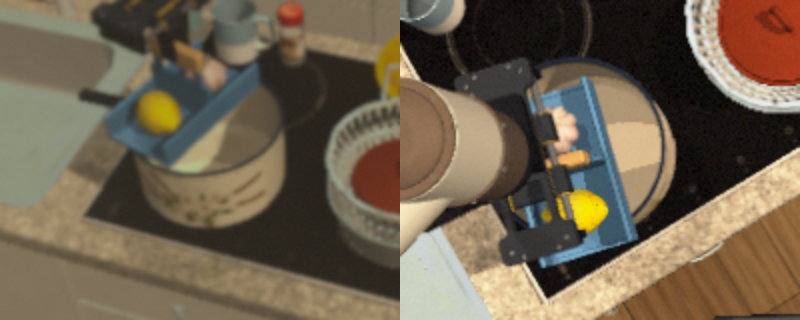

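The dish hovers over the pot with the garlic over the mouth and the lemon end over the near rim. I'll lower it until it touches the rim.

```bash
(python3 -m pendant '[[[0,0,0.08,0],[0,0,0.16,0],[0,0,0.24,0],[0,0,0.32,0],[0,0,0.35,0],[0,0,0.35,0]]]'
python3 -m pendant '[[[0,0,0.03,0],[0,0,0.05,0],[0,0,0.05,0]]]'
python3 -m pendant '[[[-0,-0.05,0.03,0],[0,-0.09,0.06,0],[0,-0.09,0.06,0]]]'
) | grep -E "time|pos|wrist|grip"
python3 -c "
from h import *
print(sense()['moment'])"
```

```text
time_s: 17.8
tcp_pos: [0.4632, 0.2462, 0.2338]
wrist_force: [0.7, -0.4, -4.8]
gripper_width: 0.181
gripper_force: 30.0
time_s: 18.1
tcp_pos: [0.4634, 0.2464, 0.2294]
wrist_force: [-0.5, -0.3, -5.3]
gripper_width: 0.182
gripper_force: 30.0
time_s: 18.4
tcp_pos: [0.4728, 0.2491, 0.224]
wrist_force: [-2.1, -0.1, 1.4]
gripper_width: 0.186
gripper_force: 30.5
[-0.12276749  1.1604237  -0.08641443]
```

Contact is made and the dish is starting to turn in the pads. I'll continue the arc.

```bash
(python3 -m pendant '[[[0,-0.03,0.03,0],[0,-0.06,0.06,0],[0,-0.09,0.09,0],[0,-0.09,0.09,0]]]'
python3 -m pendant '[[[0,-0.03,0.03,0],[0,-0.06,0.07,0],[0,-0.08,0.1,0],[0,-0.08,0.1,0]]]'
) | grep -E "time|pos|wrist|grip"
python3 - <<'E'
from h import *
print(sense()['moment'])
w=optics.capture("scene");t=optics.capture("top")
cv2.imwrite("pics/c4.png",np.hstack([cv2.resize(w[90:250,100:300],None,fx=2,fy=2),cv2.resize(t[130:290,70:270],None,fx=2,fy=2)])[...,::-1])
E
```

```text
time_s: 18.8
tcp_pos: [0.4828, 0.2522, 0.2157]
wrist_force: [0.3, 0.8, 5.1]
gripper_width: 0.197
gripper_force: 31.7
time_s: 19.2
tcp_pos: [0.4921, 0.2546, 0.207]
wrist_force: [2.9, -0.1, 8.2]
gripper_width: 0.207
gripper_force: 33.5
[-0.15257856 -0.1497226  -0.02393322]
```

View pics/c4.png

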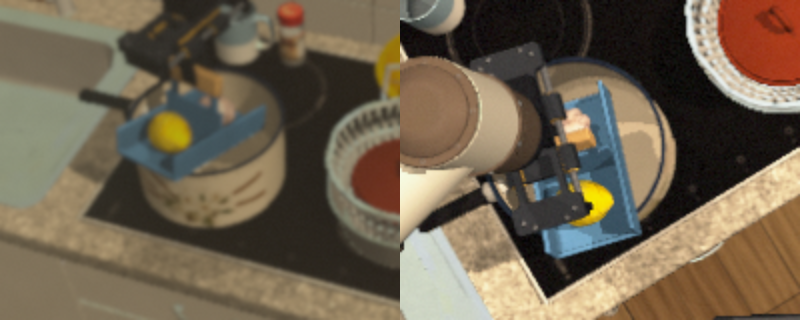

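The dish is tipping garlic-down and the pot hasn't moved. The lemon at (175,130) is sitting against the divider. I'll carry on.

```bash
(python3 -m pendant '[[[0,-0.03,0.03,0],[0,-0.06,0.07,0],[0,-0.08,0.11,0],[0,-0.08,0.12,0]]]'
python3 -m pendant '[[[0,-0.02,0.03,0],[0,-0.05,0.07,0],[0,-0.07,0.11,0],[0,-0.07,0.12,0]]]'
) | grep -E "time|pos|wrist|grip"
python3 - <<'E'
from h import *
w=optics.capture("scene");t=optics.capture("top")
cv2.imwrite("pics/c5.png",np.hstack([cv2.resize(w[90:250,100:300],None,fx=2,fy=2),cv2.resize(t[130:290,70:270],None,fx=2,fy=2)])[...,::-1])
E
```

```text
time_s: 19.7
tcp_pos: [0.5009, 0.2571, 0.1956]
wrist_force: [7.0, -0.7, 9.2]
gripper_width: 0.226
gripper_force: 35.2
time_s: 20.1
tcp_pos: [0.5078, 0.259, 0.1833]
wrist_force: [6.3, 0.5, 6.5]
gripper_width: 0.231
gripper_force: 35.6
```

View pics/c5.png

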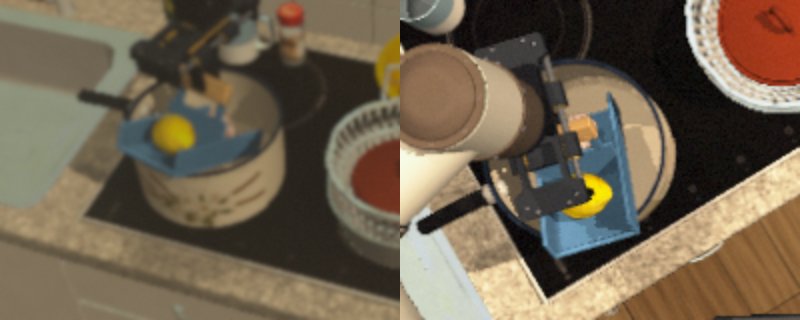

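The tilt is now about 25° and the garlic is still in. I'll tip a bit further, biased inward so the pot isn't pushed.

```bash
(python3 -m pendant '[[[0,-0.03,0.03,0],[0,-0.06,0.06,0],[0,-0.08,0.1,0],[0,-0.08,0.1,0]]]'
python3 -m pendant '[[[0,-0.03,0.03,0],[0,-0.06,0.07,0],[0,-0.07,0.1,0],[0,-0.07,0.1,0]]]'
) | grep -E "time|pos|wrist|grip"
python3 - <<'E'
from h import *
w=optics.capture("scene");t=optics.capture("top")
cv2.imwrite("pics/c6.png",np.hstack([cv2.resize(w[90:250,100:300],None,fx=2,fy=2),cv2.resize(t[130:290,70:270],None,fx=2,fy=2)])[...,::-1])
E
```

```text
time_s: 20.6
tcp_pos: [0.5152, 0.2611, 0.1727]
wrist_force: [6.1, 0.1, 4.1]
gripper_width: 0.241
gripper_force: 35.7
time_s: 21.0
tcp_pos: [0.5207, 0.2628, 0.1616]
wrist_force: [7.1, 0.4, 5.0]
gripper_width: 0.244
gripper_force: 34.9
```

View pics/c6.png

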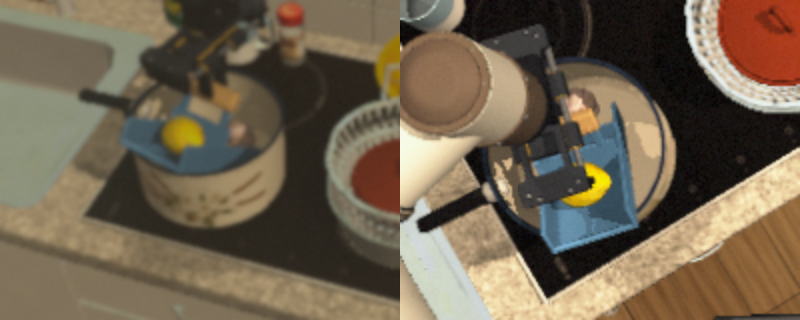

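The garlic has slid to about (580,100) in the top crop and (240,133) in the scene crop. I'll triangulate it.

```bash
cat >> h.py <<'E'
def tri(ps,pt):
    A=[]
    for n,p in(("scene",ps),("top",pt)):
        a=back(n,[p],0.)[0];b=back(n,[p],.3)[0];A.append((a,(b-a)/np.linalg.norm(b-a)))
    (a,d),(b,e)=A;t=np.linalg.lstsq(np.c_[d,-e],b-a,rcond=None)[0]
    p,q=a+t[0]*d,b+t[1]*e;return (p+q)/2,np.linalg.norm(p-q)
E
python3 - <<'E'
from h import *
print(tri((220,156),(159.5,180)))
for x,y,n in((220,156,"scene"),(219,152,"scene"),(160,180,"top"),(158,178,"top")):
    im=cv2.imread("pics/c6.png");
    X,Y=((x-100)*2,(y-90)*2) if n=="scene" else ((x-70)*2+400,(y-130)*2)
    print(n,im[Y,X,::-1])
E
```

```text
(array([0.56348859, 0.2703721 , 0.04133901]), np.float64(0.005540100713052232))
scene [168 137 109]
scene [136 111  88]
top [242 212 175]
top [211 171 143]
```

The garlic centre is about 72 mm past the pot's centre at z ≈ 0.04, so it's out of the dish. I'll reverse the arc slowly.

```bash
(python3 -m pendant '[[[0,0.01,-0.03,0],[0,0.03,-0.06,0],[0,0.05,-0.09,0],[0,0.07,-0.12,0],[0,0.1,-0.15,0],[0,0.12,-0.18,0],[0,0.15,-0.21,0],[0,0.15,-0.21,0]]]'
python3 -m pendant '[[[0,0.02,-0.03,0],[0,0.04,-0.06,0],[0,0.06,-0.09,0],[0,0.09,-0.12,0],[0,0.11,-0.15,0],[0,0.13,-0.18,0],[0,0.15,-0.21,0],[0,0.15,-0.22,0]]]'
python3 -m pendant '[[[0,0.03,-0.03,0],[0,0.06,-0.06,0],[0,0.09,-0.09,0],[0,0.12,-0.12,0],[0,0.15,-0.15,0],[0,0.18,-0.18,0],[0,0.21,-0.2,0],[0,0.23,-0.21,0]]]'
) | grep -E "time|pos|wrist|grip"
python3 - <<'E'
from h import *
w=optics.capture("scene");t=optics.capture("top")
cv2.imwrite("pics/s7.png",w[...,::-1]);cv2.imwrite("pics/t7.png",t[...,::-1])
for n,im in(("s",w),("t",t)):
    h=cv2.cvtColor(im,cv2.COLOR_RGB2HSV)
    m=cv2.inRange(h,(22,150,90),(33,255,255))
    k,l,st,c=cv2.connectedComponentsWithStats(m);print(n,"yellow",[(tuple(st[i]),c[i].round(1)) for i in range(1,k) if st[i][4]>60])
E
```

```text
time_s: 21.9
tcp_pos: [0.5055, 0.259, 0.1823]
wrist_force: [7.0, 1.5, 0.2]
gripper_width: 0.218
gripper_force: 28.1
time_s: 22.7
tcp_pos: [0.4919, 0.2556, 0.2052]
wrist_force: [6.9, 2.5, 2.8]
gripper_width: 0.192
gripper_force: 27.9
time_s: 23.5
tcp_pos: [0.467, 0.2478, 0.2247]
wrist_force: [4.1, 1.7, 1.4]
gripper_width: 0.18
gripper_force: 28.1
s yellow [((np.int32(287), np.int32(101), np.int32(80), np.int32(51), np.int32(922)), array([325.6, 119.2])), ((np.int32(173), np.int32(147), np.int32(21), np.int32(20), np.int32(327)), array([182.8, 156.7])), ((np.int32(430), np.int32(300), np.int32(18), np.int32(14), np.int32(117)), array([438.5, 306.4]))]
t yellow [((np.int32(469), np.int32(0), np.int32(25), np.int32(30), np.int32(315)), array([481.1,   8.8])), ((np.int32(485), np.int32(0), np.int32(37), np.int32(37), np.int32(589)), array([503.8,  22.3])), ((np.int32(463), np.int32(4), np.int32(9), np.int32(14), np.int32(64)), array([467.2,  11. ])), ((np.int32(169), np.int32(19), np.int32(94), np.int32(90), np.int32(1238)), array([212.6,  58.9])), ((np.int32(212), np.int32(103), np.int32(13), np.int32(7), np.int32(70)), array([217.8, 106. ])), ((np.int32(422), np.int32(134), np.int32(35), np.int32(14), np.int32(141)), array([439.7, 140.1])), ((np.int32(438), np.int32(186), np.int32(35), np.int32(14), np.int32(145)), array([455.2, 192.3])), ((np.int32(158), np.int32(223), np.int32(19), np.int32(21), np.int32(259)), array([167.3, 232.7]))]
```

Lemon aboard, and the bar is flat in the pads again (width 0.18). I'll lift clear, then check the pot and garlic numerically.

```bash
(python3 -m pendant '[[[0,0,-0.05,0],[0,0,-0.12,0],[0,0,-0.2,0],[0,0,-0.3,0],[0,0,-0.42,0],[0,0,-0.54,0],[0,0,-0.66,0],[0,0,-0.78,0]]]'
python3 -m pendant '[[[0,0,-0.12,0],[0,0,-0.24,0],[0,0,-0.36,0],[0,0,-0.46,0],[0,0,-0.52,0],[0,0,-0.54,0],[0,0,-0.54,0]]]'
) | grep -E "time|pos|wrist|grip"
python3 - <<'E'
from h import *
w=optics.capture("scene");t=optics.capture("top")
cv2.imwrite("pics/s8.png",w[...,::-1]);cv2.imwrite("pics/t8.png",t[...,::-1])
g0=cv2.imread("pics/top.png",0);g1=cv2.imread("pics/t8.png",0)
s0=cv2.imread("pics/scene.png",0);s1=cv2.imread("pics/s8.png",0)
def match(a,b,x,y,w,h,m=12):
    r=cv2.matchTemplate(b[y-m:y+h+m,x-m:x+w+m],a[y:y+h,x:x+w],cv2.TM_CCOEFF_NORMED)
    _,v,_,l=cv2.minMaxLoc(r);return l[0]-m,l[1]-m,round(v,3)
print("handle top",match(g0,g1,78,218,35,28),"rim right top",match(g0,g1,185,185,24,40))
print("scene body",match(s0,s1,170,175,70,24),"handle",match(s0,s1,138,130,25,14))
s=sense();a=np.linalg.inv(s["ee_rot"])
h=cv2.cvtColor(w,cv2.COLOR_RGB2HSV);m=cv2.inRange(h,(22,150,90),(33,255,255))
ht=cv2.cvtColor(t,cv2.COLOR_RGB2HSV);mt=cv2.inRange(ht,(22,150,90),(33,255,255))
def comp(m,x0,x1,y0,y1):
    q=np.argwhere(m[y0:y1,x0:x1]);return q.mean(0)[::-1]+[x0,y0],len(q)
print(comp(m,130,250,60,190),comp(mt,120,230,150,300))
print(t[160:200:4,150:206:6].tolist()[5:8])
E
```

```text
time_s: 24.4
tcp_pos: [0.4663, 0.2473, 0.3038]
wrist_force: [-0.9, 0.2, -3.7]
gripper_width: 0.179
gripper_force: 28.6
time_s: 25.1
tcp_pos: [0.4663, 0.2473, 0.3565]
wrist_force: [0.7, -0.3, -5.4]
gripper_width: 0.181
gripper_force: 28.5
handle top (0, -1, 0.642) rim right top (1, 0, 0.983)
scene body (0, 1, 0.987) handle (1, 0, 0.731)
(array([175.40482574, 119.34316354]), 373) (array([149.52173913, 231.45869565]), 460)
[[[77, 107, 127], [76, 104, 123], [76, 106, 124], [138, 111, 93], [176, 152, 117], [174, 146, 111], [176, 150, 115], [158, 134, 104], [25, 20, 16], [13, 11, 9]], [[78, 112, 132], [80, 110, 129], [72, 101, 122], [103, 82, 67], [176, 151, 116], [176, 151, 116], [179, 151, 117], [176, 151, 119], [58, 60, 61], [20, 17, 12]], [[80, 111, 131], [76, 109, 128], [79, 110, 133], [109, 89, 73], [174, 149, 113], [177, 151, 117], [177, 152, 117], [177, 151, 117], [128, 112, 89], [15, 17, 10]]]
```

The pot is still in place (≤1 px shift). I'll carry the dish back by the same route.

```bash
(python3 -m pendant '[[[0.05,0.02,0,0],[0.15,0.06,0,0],[0.28,0.12,0,0],[0.41,0.17,0,0],[0.54,0.22,0,0],[0.67,0.28,0,0],[0.8,0.33,0,0]]]'
for i in 1 2; do python3 -m pendant '[[[0.13,0.055,0,0],[0.26,0.11,0,0],[0.39,0.16,0,0],[0.52,0.21,0,0],[0.65,0.27,0,0],[0.8,0.33,0,0]]]'; done
python3 -m pendant '[[[0.13,0.055,0,0],[0.26,0.11,0,0],[0.39,0.16,0,0],[0.52,0.21,0,0],[0.65,0.27,0,0],[0.75,0.31,0,0],[0.81,0.33,0,0],[0.83,0.33,0,0]]]'
python3 -m pendant '[[[0,0,0,0.02],[0,0,0,0.06],[0,0,0,0.1],[0,0,0,0.14],[0,0,0,0.18],[0,0,0,0.22],[0,0,0,0.26],[0,0,0,0.3]]]'
python3 -m pendant '[[[0,0,0,0.04],[0,0,0,0.08],[0,0,0,0.12],[0,0,0,0.16],[0,0,0,0.2],[0,0,0,0.24],[0,0,0,0.28],[0,0,0,0.3]]]'
python3 -m pendant '[[[0,0,0,0.04],[0,0,0,0.08],[0,0,0,0.12],[0,0,0,0.15],[0,0,0,0.17],[0,0,0,0.18],[0,0,0,0.185],[0,0,0,0.185]]]') | grep -E "time|pos|wrist"
python3 - <<'E'
from h import *
s=sense();print(s["tcp_pos"],s["ee_rot"][:,1],s["ee_rot"].T@(np.array([.485,-.322,.3595])-s["tcp_pos"]))
F=[]
for i in range(5):
    im=optics.capture("top");F.append(sense()["wrist_force"][2])
print(np.mean(F),F)
# garlic in pot: difference from initial picture within the mouth
cv2.imwrite("pics/t9.png",im[...,::-1]);cv2.imwrite("pics/s9.png",optics.capture("scene")[...,::-1])
for f,f0,(x0,x1,y0,y1) in(("t9","top",(115,200,162,248)),("s9","scene",(165,243,128,190))):
    d=cv2.absdiff(cv2.imread(f"pics/{f}.png"),cv2.imread(f"pics/{f0}.png")).max(2)[y0:y1,x0:x1]>40
    k,l,st,c=cv2.connectedComponentsWithStats(d.astype(np.uint8));print(f,[(st[i].tolist(),(c[i]+[x0,y0]).round(1)) for i in range(1,k) if st[i][4]>25])
g0=cv2.imread("pics/top.png",0);g1=cv2.imread("pics/t9.png",0);m=10
r=cv2.matchTemplate(g1[145:265,65:225],g0[155:255,75:215],cv2.TM_CCOEFF_NORMED);print(np.array(cv2.minMaxLoc(r)[3])-10,r.max())
E
```

```text
time_s: 25.9
tcp_pos: [0.4556, 0.1599, 0.3568]
wrist_force: [0.5, -0.4, -3.8]
time_s: 26.5
tcp_pos: [0.4454, 0.0744, 0.3565]
wrist_force: [0.7, -0.3, -5.1]
time_s: 27.1
tcp_pos: [0.435, -0.0115, 0.3565]
wrist_force: [0.4, -0.3, -3.8]
time_s: 27.9
tcp_pos: [0.4256, -0.0999, 0.3565]
wrist_force: [-0.6, -0.2, -4.6]
time_s: 28.7
tcp_pos: [0.4259, -0.0989, 0.3565]
wrist_force: [-0.3, 0.9, -4.0]
time_s: 29.5
tcp_pos: [0.4258, -0.0989, 0.3565]
wrist_force: [0.2, 0.7, -4.5]
time_s: 30.3
tcp_pos: [0.4257, -0.0991, 0.3565]
wrist_force: [0.2, -0.2, -5.2]
[ 0.42571038 -0.099134    0.35652   ] [-2.68968179e-01  9.63149063e-01  3.43395988e-05] [ 0.00283926 -0.2306001  -0.00298779]
-4.302597044764258 [np.float64(-4.645300568978361), np.float64(-4.697998859407713), np.float64(-3.2059946014282747), np.float64(-5.021920415879495), np.float64(-3.941770778127445)]
t9 [([0, 4, 85, 82, 1579], array([168.3, 230.1])), ([34, 8, 25, 22, 334], array([162.4, 180.1])), ([13, 18, 12, 38, 44], array([131.4, 196.8])), ([24, 20, 14, 12, 80], array([144.7, 187.8]))]
s9 [([45, 0, 16, 11, 112], array([217.7, 132.1])), ([67, 10, 7, 10, 41], array([235. , 142.3])), ([31, 29, 47, 33, 752], array([225.5, 179. ]))]
[0 0] 0.7248269
```

The garlic is in the pot (a blob at top (162,180), and the weight fell by about 1 N) and the pot hasn't shifted. I'll return the dish and set it down.

```bash
(python3 -m pendant '[[[0,-0.05,0,0],[0.01,-0.15,0,0],[0.01,-0.28,0,0],[0.02,-0.41,0,0],[0.02,-0.54,0,0],[0.03,-0.67,0,0],[0.03,-0.8,0,0]]]'
python3 -m pendant '[[[0,-0.13,0,0],[0,-0.26,0,0],[0,-0.39,0,0],[0,-0.52,0,0],[0,-0.65,0,0],[0,-0.78,0,0]]]'
python3 -m pendant '[[[0,-0.13,0,0],[0,-0.26,0,0],[0,-0.39,0,0],[0,-0.52,0,0],[0,-0.63,0,0],[0,-0.7,0,0],[0,-0.73,0,0],[0,-0.73,0,0]]]'
python3 -m pendant '[[[0,0,0.05,0],[0,0,0.15,0],[0,0,0.28,0],[0,0,0.41,0],[0,0,0.54,0],[0,0,0.67,0],[0,0,0.8,0],[0,0,0.93,0]]]'
python3 -m pendant '[[[0,0,0.13,0],[0,0,0.26,0],[0,0,0.39,0],[0,0,0.52,0],[0,0,0.65,0],[0,0,0.78,0],[0,0,0.9,0],[0,0,0.95,0]]]'
python3 -m pendant '[[[0,0,0.1,0],[0,0,0.18,0],[0,0,0.26,0],[0,0,0.32,0],[0,0,0.38,0],[0,0,0.42,0],[0,0,0.44,0],[0,0,0.44,0]]]'
python3 -m pendant '[[[0,0,0.03,0],[0,0,0.06,0],[0,0,0.09,0],[0,0,0.12,0],[0,0,0.13,0],[0,0,0.13,0]]]'
python3 -m pendant '[[[0,0,0.03,0],[0,0,0.06,0],[0,0,0.08,0],[0,0,0.08,0]]]') | grep -E "time|pos|wrist|grip"
```

```text
time_s: 31.3
tcp_pos: [0.4443, -0.1784, 0.3565]
wrist_force: [-0.6, 0.6, -3.9]
gripper_width: 0.181
gripper_force: 28.7
time_s: 31.9
tcp_pos: [0.4655, -0.2533, 0.3565]
wrist_force: [-0.2, -0.5, -4.3]
gripper_width: 0.176
gripper_force: 28.6
time_s: 32.7
tcp_pos: [0.4848, -0.3228, 0.3564]
wrist_force: [0.5, -0.3, -4.3]
gripper_width: 0.181
gripper_force: 28.7
time_s: 33.5
tcp_pos: [0.4847, -0.3226, 0.2623]
wrist_force: [0.8, 0.7, -4.8]
gripper_width: 0.18
gripper_force: 28.6
time_s: 34.3
tcp_pos: [0.4841, -0.3222, 0.1668]
wrist_force: [0.2, 0.9, -4.5]
gripper_width: 0.182
gripper_force: 28.8
time_s: 35.1
tcp_pos: [0.4848, -0.3226, 0.1244]
wrist_force: [0.6, -0.8, -4.3]
gripper_width: 0.177
gripper_force: 28.7
time_s: 35.7
tcp_pos: [0.4849, -0.3226, 0.1113]
wrist_force: [0.5, 1.6, 0.2]
gripper_width: 0.174
gripper_force: 29.5
time_s: 36.1
tcp_pos: [0.4849, -0.3226, 0.1056]
wrist_force: [-3.9, 5.5, 11.9]
gripper_width: 0.181
gripper_force: 30.0
```

The worktop contact came at TCP z ≈ 0.111, so the bar slipped down a little in the pads. I'll ease off, open and withdraw.

```bash
(python3 -m pendant '[[[0,0,-0.03,0],[0,0,-0.03,0]]]'
python3 -m pendant '[[[0,0,0,0],[0,0,0,0],[0,0,0,0],[0,0,0,0],[0,0,0,0],[0,0,0,0],[0,0,0,0],[0,0,0,0]]]' 0
python3 -m pendant '[[[0,0,-0.1,0],[0,0,-0.3,0],[0,0,-0.6,0],[0,0,-1,0],[0,0,-1,0]]]'
python3 -m pendant '[[[0,0,-0.4,0],[0,0,-0.8,0],[0,0,-1,0],[0,0,-1,0]]]'
python3 -m pendant '[[[0,0.4,0,0],[0,0.8,0,0],[0,1,0,0],[0,1,0,0]]]') | grep -E "time|pos|wrist|grip"
python3 - <<'E'
from h import *
w=optics.capture("scene");t=optics.capture("top")
cv2.imwrite("pics/s10.png",w[...,::-1]);cv2.imwrite("pics/t10.png",t[...,::-1])
for n,im,(x0,x1,y0,y1) in(("scene",w,(280,410,250,350)),("top",t,(320,425,165,245))):
    h=cv2.cvtColor(im,cv2.COLOR_RGB2HSV)[y0:y1,x0:x1];h0=cv2.cvtColor(cv2.imread(f"pics/{n}.png"),cv2.COLOR_BGR2HSV)[y0:y1,x0:x1]
    for lab,hh in(("before",h0),("now",h)):
        for c,lo,hi in(("blue",(98,90,30),(115,255,255)),("yellow",(22,150,90),(33,255,255))):
            m=cv2.inRange(hh,lo,hi);k,l,st,ce=cv2.connectedComponentsWithStats(m)
            i=1+st[1:,4].argmax();print(n,lab,c,st[i].tolist(),(ce[i]+[x0,y0]).round(1))
        m=cv2.inRange(hh,(98,90,30),(115,255,255));p=np.argwhere(m)[:,::-1].astype(np.int32);print(cv2.minAreaRect(p))
E
```

```text
time_s: 36.3
tcp_pos: [0.4842, -0.3226, 0.1057]
wrist_force: [-2.9, -0.1, -1.0]
gripper_width: 0.177
gripper_force: 30.0
time_s: 37.1
tcp_pos: [0.4848, -0.3226, 0.1066]
wrist_force: [-0.7, 0.0, -0.7]
gripper_width: 0.823
gripper_force: 0.0
time_s: 37.6
tcp_pos: [0.488, -0.3244, 0.2139]
wrist_force: [0.8, 0.5, 0.4]
gripper_width: 0.995
gripper_force: 0.0
time_s: 38.0
tcp_pos: [0.4861, -0.3234, 0.3113]
wrist_force: [-0.7, 0.5, -0.1]
gripper_width: 0.999
gripper_force: 0.0
time_s: 38.4
tcp_pos: [0.4568, -0.2243, 0.3064]
wrist_force: [0.7, 0.9, 1.1]
gripper_width: 0.997
gripper_force: 0.0
scene before blue [95, 71, 1, 1, 1] [375. 321.]
scene before yellow [36, 30, 23, 24, 430] [326.5 291.7]
((95.0, 71.0), (0.0, 0.0), 0.0)
scene now blue [94, 73, 1, 1, 1] [374. 323.]
scene now yellow [41, 33, 21, 24, 347] [330.3 294.2]
((91.8442611694336, 76.2868881225586), (0.8962581753730774, 7.8102498054504395), 39.80556869506836)
top before blue [17, 13, 79, 56, 1497] [371.8 206.9]
top before yellow [30, 31, 20, 28, 399] [359.8 209.5]
((55.36167907714844, 40.320037841796875), (39.13071060180664, 71.327880859375), 73.0091781616211)
top now blue [34, 55, 9, 4, 20] [357.4 221. ]
top now yellow [43, 55, 2, 1, 2] [363.5 220. ]
((38.029415130615234, 55.61765670776367), (3.152963161468506, 7.518604278564453), 75.96376037597656)
```

The arm hides the dish from the top camera, so I'll step aside and compare with the first pictures.

```bash
(for i in 1 2 3; do python3 -m pendant '[[[0,0.4,0,0],[0,0.8,0,0],[0,1,0,0]]]';done) | grep -E "pos" | tail -1
python3 - <<'E'
from h import *
w=optics.capture("scene");t=optics.capture("top");d={}
for n,im in(("scene",w),("top",t)):cv2.imwrite(f"pics/{n}_e.png",im[...,::-1])
def match(n,x,y,w,h,m=10):
    a=cv2.imread(f"pics/{n}.png");b=cv2.imread(f"pics/{n}_e.png")
    r=cv2.matchTemplate(b[y-m:y+h+m,x-m:x+w+m],a[y:y+h,x:x+w],cv2.TM_CCOEFF_NORMED)
    _,v,_,l=cv2.minMaxLoc(r);return l[0]-m,l[1]-m,round(v,3)
print("top: lemon half",match("top",340,190,35,42),"lemon",match("top",347,192,26,34),"bar",match("top",374,183,20,38),"corners",match("top",396,174,14,10),match("top",342,226,14,12),match("top",332,190,14,14),match("top",408,206,12,12))
print("scene: lemon",match("scene",313,278,28,28),"bar",match("scene",336,268,24,34),"corners",match("scene",315,265,12,12),match("scene",294,292,14,14),match("scene",360,330,14,14),match("scene",380,298,14,12))
for n,p in(("top",(393,199)),("scene",(361,312))):
    a=cv2.imread(f"pics/{n}.png");b=cv2.imread(f"pics/{n}_e.png");print(n,"garlic px before/now",a[p[1],p[0],::-1],b[p[1],p[0],::-1])
print("pot",match("top",78,218,35,28),match("top",185,185,24,40),match("scene",170,175,70,24))
s=sense();print(s["time_s"],s["wrist_force"])
E
```

```text
tcp_pos: [0.3773, 0.0642, 0.3063]
top: lemon half (4, -1, 0.832) lemon (5, -1, 0.867) bar (-1, 0, 0.83) corners (-1, 0, 0.939) (-1, 0, 0.889) (0, 0, 0.943) (-1, 1, 0.839)
scene: lemon (3, 2, 0.766) bar (-1, -1, 0.882) corners (-1, 0, 0.995) (-1, 0, 0.986) (-1, 0, 0.978) (-1, 0, 0.995)
top garlic px before/now [223 178 148] [122 173 203]
scene garlic px before/now [165 132 103] [ 92 124 138]
pot (0, -1, 0.961) (1, 0, 0.98) (0, 1, 0.988)
39.5 [0.26840934 0.38852202 0.58742358]
```

The dish is back on the worktop within 1 px of where it first stood, level, with the lemon in it. Its other section is empty, the pot hasn't moved, and the arm is clear.

```bash
python3 -c "
from station import r
print(r.finish_job())"
```

```text
the job is handed in; nothing more can be done
None
```

I handed the job in at about 39.5 s: the camera checks put the garlic in the pot, the lemon in the dish standing upright on the worktop and released, and the pot within 1 px of where it stood. I tipped the dish by levering its underside on the pot's rim, because the tool could not tilt.

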